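# Fit the ball of a roll-on bottle at the hand press

## Robot

A 6-joint arm with a two-finger parallel gripper is mounted at the origin on the work surface. World frame = base frame: x ahead of the robot, y to its left, z up, the work surface at z = 0. Lengths are in mm, angles in rad, forces in N, time in s.
With the tool pointing down it reaches from about 250 to 850 mm from the base axis. Payload 12.5 kg.
Tool frame: the origin (TCP) lies at the centre of the arm's flange, where the gripper is bolted on; the fingertips stand 186 mm ahead of it and the grasp point (between the pads) lies 167 mm ahead of it (arm.grasp_offset is the distance from the TCP to the grasp point, in mm); z points along the fingers, y is the line along which they close (so a half turn about z gives the same grasp; the last joint's range is limited). The gripper opens to 93 mm and grips with 3 to 60 N. Pads are 15 mm wide; open, the fingers measure 128 mm over their backs; the gripper's body (75 mm by 188 mm) begins 65 mm behind the grasp point.
Start: joints at [-1.379, 0.351, 1.652, -0, 1.139, -0.085], TCP at [150.324, -529.045, 404.733] pointing down, gripper open.
Joint ranges: [-2.75, 2.75], [-0.79, 2.1], [0.01, 2.65], [-1.57, 4.71], [0.07, 3.14], [-2.87, 2.87]. Speed limits (rad/s): [2.22, 2.22, 2.79, 3.14, 3.14, 3.14].

## Interface

Orientations are given as a unit quaternion [w, x, y, z].
In Python, from bench import telemetry, eyes, workorder, arm gives the robot as it stands.
- The arm moves only by the tool drive_tool, never from a script. Its argument "plan" is a list that holds one entry, the list of rows, each a list of 6 numbers: the shift along the tool's x, y, z in cm, then the turn, a rotation vector about the tool's x, y, z in rad. A call has 1 to 5 rows; each row is the pose to reach, as a shift and turn from the pose commanded when the call began, along the tool's axes at that moment; what a row does not reach only later rows make up. A row lasts 1/8 s, in which the tool goes at most 62.5 mm and 10.7 degrees, less where a joint would pass 70% of its speed; a pose out of reach is approached as far as the arm can. A call with a gripper value outside its range is refused whole. "gripper" is the finger opening in cm, from 0 to 9.3, set as the call begins (left out, the last holds). The fingers move at their own pace and stop on an object; "squeeze" is the grip in N (left out, the last holds). Time passes only in rows, so rows that repeat a pose let the fingers close. It gives the time, the measured TCP pose, the force, the opening and the grip force at its end, in the units of the state.
- telemetry.get_obs(): the state, without advancing time (a new reading comes with each control period).
- eyes.grab_frame(name): name is "scene" or "top"; returns a dict with "frame" (480x640x3 uint8, red, green, blue), "fx", "fy", "cx", "cy" (pixels), "origin" and "rotation" of the camera in the world. Camera axes: x right, y down, z forward; pixel columns grow to the right and rows downward; lengths in mm; the calibration is good to about 2 mm. A picture is of the moment at which its call begins. There is no depth.
- workorder.finish_job(): hands the job in; it is judged then, once.
Trained networks look in a picture, given as the dict that the camera call returned (one of the last four; its "shot" number tells which), for a name from the list of things; names that differ only in an ending like _2 or _b are one class to them, and where a whole thing is asked for, a point or a joint stands for the part that bears it (a point fixed in the world has none). Each returns a list of dicts, best first, with "conf" (0 to 1); they miss things now and then, are a little off and sometimes report something else, mostly with a low value. They report only what shows in the picture. A call takes as long as a camera call. They do not tell look-alikes from the thing itself.
- eyes.trace(name, picture): "mask" (480x640 bool, what is visible of it) and "rect" ([left, top, width, height] in pixels, round what is visible of it).
The state is a dict: "time_s": time; "joints": joint angles; "dq": joint speeds; "tau": joint torques, N m; "tool_pos": TCP position; "orientation": TCP orientation; "wrist_force": force on the tool from outside, world axes, zero at the start; "torque": the same for the moment, N m; "finger_gap": finger opening in mm; "grasp_force": force on a finger pad.
Only numpy, scipy, OpenCV 4.12 (cv2) and the standard library are available. Lean on these libraries where they do the work, as an engineer would, in place of code of your own. Each camera call takes 0.05 s, during which the arm holds its last target. There are 200 camera calls.

## Task

On the hand press, nudge the loose blue ball gently across the steel loading plate, keeping it on the plate all the way and not picking it up, until it drops into the open mouth of the roll-on bottle under the ram, and let go of it there. Then pull the red-knobbed lever down until you feel ball and housing come up firmly against their stop in the bottle neck, without forcing them any harder, and put the lever back all the way up. Leave the other things on the table where they are.

Things in the scene. Friction and masses are not known exactly. Their poses are not given: they have to be found in the camera images.
- press: Blue bench hand press, fixed (place and yaw vary). Origin on the table under the ram axis; z up, y from the loading end to the column. Steel loading plate: top at z = 80 mm, x -60 to 60, y -184 to 62 mm, lips 5 mm wide and 6 mm high at both sides and the -y end; round 39 mm hole at x = y = 0. Column x -28 to 28, y 62 to 108 mm, 200 mm high.
- head_front (a point): Middle of the lower front edge of the press head, which overhangs the hole: x -25 to 25, y -24 to 64, z 155 to 200 mm in the press frame. Ram on the hole's axis: white foot 26 mm across, underside 48 mm above the plate with the lever up; comes down 30 mm per rad of lever. A gripper pushing a ball to the hole needs to lean back some 30 deg, tips forward, to clear the head.
- pocket (a point): Centre of the 39 mm hole, level with the plate's top, axes as the press. Inside, 2 to 8 mm below the plate's top (differs by bottle), lies the rim of the white plug housing, 28 mm inner diameter, on which the ball comes to rest: its centre is then 3 to 10 mm above the plate's top, instead of 18 mm on the plate. A ball whose centre passes the hole's edge rolls in by itself.
- ball_center (a point): Centre of the loose blue glass ball, 36 mm diameter, about 60 g, free to roll; starts on the loading plate, 60 to 120 mm from the hole on its -y side. Finger forces over 12 N spoil it; it cracks if the ram presses it with over 60 N. Keep it on the plate (not lifted by 10 mm).
- housing (a joint): Depth of the white plug housing in the bottle neck, m: starts at 0 to 0.002, home against its stop at 0.006. It slides only under some 18 N from the ram through the ball and stays where it is pushed; at the stop the force rises steeply: 25 to 60 N at the ball, kept for a moment, is firmly home (0.0053 and over counts as home).
- lever (a joint): Lever angle, rad: 0 all the way up (start), grows as the knob is pulled down, end stop 1.25. It stays where left (friction about 0.4 N m: 2 to 4 N at the knob). The housing comes home at 0.9 to 1.15 rad, depending on the bottle; 5 N at the ball take 1 N at the knob, on top of the friction.
- lever_knob (a point): Centre of the red ball knob, 28 mm diameter, at the end of the 12 mm lever bar. It turns in the press's y-z plane at x = -90 mm about a shaft along x at y = 14, z = 177.5 mm, radius 150 mm; when up it is 0.90 rad above level towards +y. Can be pinched from above, fingers closing along the press's x, wrist kept upright: the knob turns between the pads.
- orange_bottle: Bystander: amber bottle with orange cap, 54 mm diameter, 85 mm high; origin at its underside's centre.
- cork_bottle: Bystander: corked amber bottle, 50 mm diameter, 95 mm high.
- white_bottle: Bystander: amber bottle with white cap, 60 mm diameter, 100 mm high.
- ball_dish: Bystander: white dish of spare blue balls, 104 mm across, 41 mm high.
- done_tray: Bystander: grey tray 130 x 180 mm with six finished roll-on bottles, 74 mm high.
- mortar: Bystander: white mortar with pestle, 100 mm across, 90 mm high.
- housing_jar: Bystander: clear jar of plug housings with white lid, 72 mm diameter, 68 mm high.
Not all that is in view belongs to the job. Of the things like the part that bears ball_center, leave any that is green; of the rest the smaller one is meant.

How it is judged (in metres and radians):
On the way, in this order (a step that is already met when the one before it is completed fails the run):
1. the ball has dropped into the bottle mouth under the ram and the fingers have let go of it (horizontal distance between ball_center and pocket below 0.004 m and z of ball_center in the frame of pocket below 0.013 m and contact force between the fingers and ball below 0.1 N), for 0.3 s.
2. ball and housing pressed home in the neck, firmly against the stop (over 25 N from ram to ball) (value of joint housing above 0.0053 m and contact force between ram and ball above 25 N), for 0.1 s.
At the end, for the whole second after the job is handed in: The ball rests (below 0.02 m/s) in the bottle mouth, within 3 mm of the hole's axis and its centre less than 7 mm above the plate's top, the housing is pushed home (at least 5.3 of its 6 mm), and the lever is back up (within 0.12 rad) (value of joint housing above 0.0053 m and horizontal distance between ball_center and pocket below 0.003 m and z of ball_center in the frame of pocket below 0.007 m and value of joint lever below 0.12 rad and linear speed of ball below 0.02 m/s); the robot touches nothing.
It fails at once if the ball was lifted off the plate by more than 10 mm (z of ball_center in the frame of pocket above 0.028 m).
It fails at once if the fingers pressed the ball with more than 12 N (contact force between the fingers and ball above 12 N).
It fails at once if the ram pressed the ball with more than 60 N (contact force between ram and ball above 60 N).
It fails at once if a bystander was moved by more than 15 mm (distance of any of orange_bottle, cork_bottle, white_bottle, ball_dish, done_tray, mortar, housing_jar from where it was at the start of the episode above 0.015 m).
It also fails if it takes over 72 s, if anything falls off the work surface, if the arm or the gripper's body presses on something with over 40 N, if the wrist force passes 120 N, or if a joint passes its speed limit or range.

## Working session

There is one attempt and no reset: what is moved stays moved. The work goes in short steps, Python scripts to look and compute and a tool call to move; the robot and the scene stay as the last step left them, time stands still between calls to the robot, and variables do not carry over. Pictures are saved under pics/ and viewed, at most 10 in all, crops included, and the job is handed in when it is done.

Besides the shell and the picture viewer there is one more tool, called after "Request:" in YAML: its name, and indented under it one key for each argument. drive_tool: Moves the arm, as the interface text tells. Its arguments: {"type":"object","properties":{"plan":{"type":"array","items":{"type":"array","items":{"type":"array","items":{"type":"number"}}}},"gripper":{"type":"number"},"squeeze":{"type":"number"}},"required":["plan"]}

```bash
ls; mkdir -p pics
python3 - <<'E'
from bench import telemetry, eyes, workorder, arm
import cv2, numpy as np, pickle
print(telemetry.get_obs())
for n in ("scene","top"):
    p=eyes.grab_frame(n); pickle.dump(p,open(n+'.pkl','wb'))
    cv2.imwrite(f'pics/{n}0.png',p['frame'][:,:,::-1])
    print(n,p['fx'],p['fy'],p['cx'],p['cy'],p['origin'],np.round(p['rotation'],4).tolist())
    for t in ("ball_center","lever_knob","head_front","press","ball_dish"):
        for r in eyes.trace(t,p)[:5]:
            ys,xs=np.nonzero(r['mask']); print(t,r['conf'],r['rect'],xs.mean().round(1),ys.mean().round(1),len(xs))
E
```

```text
pics
{'time_s': 0.0, 'joints': array([-1.37858710e+00,  3.51230882e-01,  1.65243153e+00, -3.11841313e-05,
        1.13909559e+00, -8.46130226e-02]), 'dq': array([9.23620778e-04, 2.33572071e-05, 2.05667455e-04, 5.64433789e-04,
       2.54653342e-04, 7.51077488e-04]), 'tau': array([-5.00326496e-03, -4.97336483e+01, -2.85263997e+01,  6.96852780e-02,
        2.55805801e-02, -6.70273812e-05]), 'tool_pos': array([ 150.30508497, -528.9266568 ,  404.20140664]), 'orientation': array([-5.81072796e-04,  9.90435394e-01,  1.37976054e-01, -4.54690937e-05]), 'wrist_force': array([-0.48334324,  0.10464092, -0.37344491]), 'torque': array([0.05748994, 0.00073636, 0.00789118]), 'grasp_force': 0.0, 'finger_gap': 93.19289091077094}
scene 533.7150875513295 533.7150875513295 313.3303858419809 230.08579909364346 [1212.14384882  384.08608932 1404.35110986] [-0.145, 0.5161, 0.8091, -0.2407]
ball_center 0.78 [300.4, 204.8, 13.4, 16.7] 304.2 212.5 183
ball_center 0.68 [288.6, 228.3, 12.5, 13.4] 293.7 234.2 121
ball_center 0.55 [276.6, 193.4, 16.9, 17.9] 283.6 199.2 175
lever_knob 0.6 [249.6, 201.8, 120.0, 108.3] 307.6 255.9 5762
lever_knob 0.56 [322.1, 207.8, 46.5, 24.0] 345.1 216.4 332
head_front 0.67 [245.3, 206.0, 125.8, 98.7] 307.3 255.9 5686
press 0.61 [249.8, 203.3, 123.3, 106.0] 307.8 255.6 5895
ball_dish 0.67 [162.8, 203.3, 34.2, 21.0] 180.9 212.4 678
top 540.0968945644016 540.0968945644016 321.915280164156 243.00325465725442 [ 323.8753095    56.81863804 1369.76347322] [0.0684, -0.6961, 0.7118, -0.0639]
ball_center 0.89 [366.8, 313.8, 16.7, 19.3] 374.6 325.0 242
ball_center 0.72 [404.1, 323.7, 16.5, 21.6] 409.7 332.7 268
lever_knob 0.8 [267.9, 263.9, 59.5, 33.2] 302.1 280.0 623
lever_knob 0.5 [125.0, 222.5, 35.3, 33.8] 142.1 239.8 872
head_front 0.89 [268.3, 233.0, 139.9, 65.1] 342.1 262.1 7052
press 0.56 [267.8, 232.8, 141.4, 61.6] 341.4 262.3 7169
ball_dish 0.7 [494.7, 239.6, 38.6, 37.9] 514.4 258.6 1269
```

View pictures.

Run:
```python
import cv2
a=cv2.imread('pics/top0.png')[190:380,220:480]; b=cv2.imread('pics/scene0.png')[180:330,220:410]
cv2.imwrite('pics/topc.png',cv2.resize(a,None,fx=3,fy=3,interpolation=2))
cv2.imwrite('pics/scc.png',cv2.resize(b,None,fx=4,fy=4,interpolation=2)[:600,:800])
```

```text
(no output)
```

View pics/top0.png

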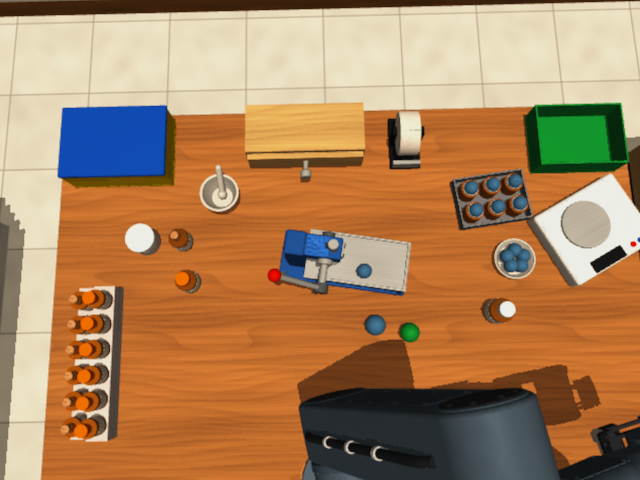

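View pics/topc.png

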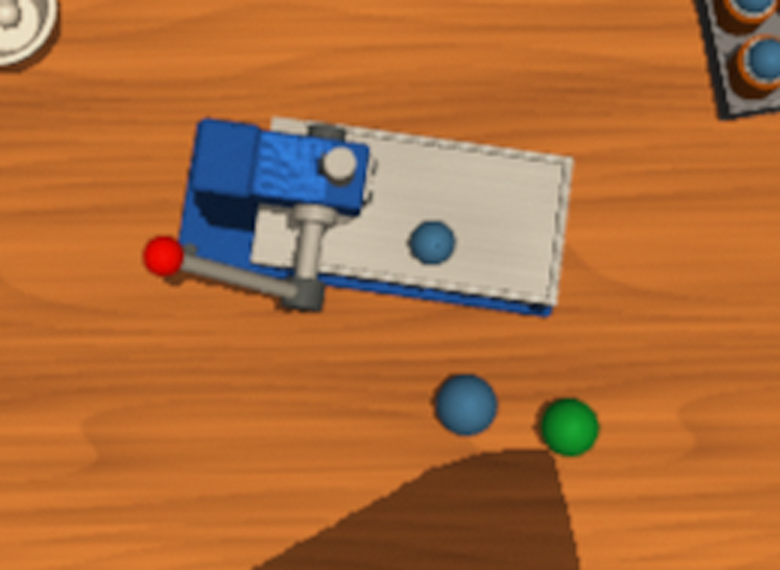

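View pics/scc.png

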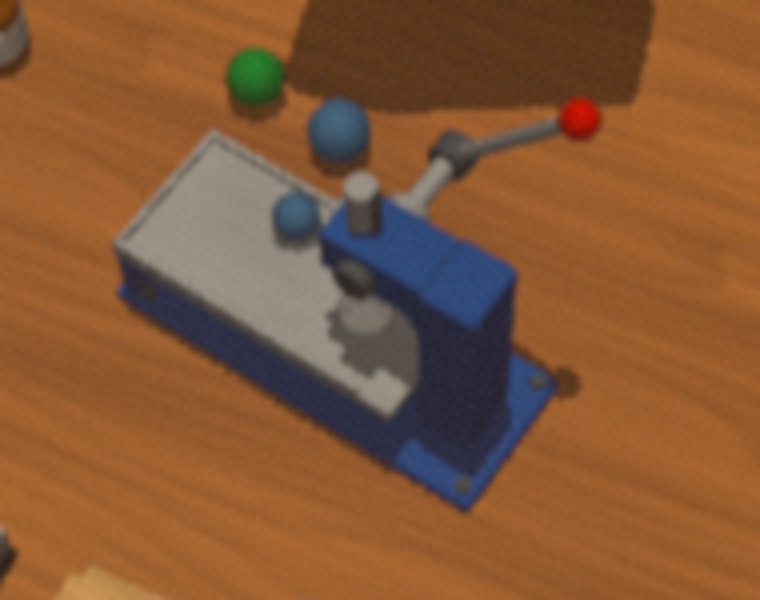

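```bash
cat > h.py <<'E'
import numpy as np, pickle
from scipy.spatial.transform import Rotation as R
from scipy.optimize import least_squares
def rot(q): return R.from_quat(np.asarray(q),scalar_first=True)
def proj(p,X):
    c=rot(p['rotation']).inv().apply(np.atleast_2d(X)-p['origin'])
    return np.c_[p['fx']*c[:,0]/c[:,2]+p['cx'],p['fy']*c[:,1]/c[:,2]+p['cy']]
def ray(p,u,v):
    d=rot(p['rotation']).apply([(u-p['cx'])/p['fx'],(v-p['cy'])/p['fy'],1]); return np.array(p['origin']),d
def onz(p,u,v,z):
    o,d=ray(p,u,v); return o+d*(z-o[2])/d[2]
def W(P,X): # press->world, P=[x,y,yaw]
    return R.from_euler('z',P[2]).apply(np.atleast_2d(X))+[P[0],P[1],0]
E
python3 - <<'E'
from h import *
t=pickle.load(open('top.pkl','rb')); s=pickle.load(open('scene.pkl','rb'))
T=[((60,-184,86),(572,157)),((-60,-184,86),(553,305)),((60,62,84),(272,117)),((-90,107.2,295),(163,257)),((28,108,200),(200,118)),((-28,108,200),(190,192))]
S=[((-90,107.2,295),(579,118)),((-60,-184,86),(213,132)),((60,-184,86),(117,245)),((60,62,82),(388,417)),((-28,108,200),(515,270)),((28,108,200),(470,325))]
def res(P):
    a=proj(t,W(P,[x[0] for x in T]))-(np.array([x[1] for x in T])/3+[220,190])
    b=proj(s,W(P,[x[0] for x in S]))-(np.array([x[1] for x in S])/4+[220,180])
    return np.r_[a,b].ravel()
best=min((least_squares(res,[400,0,y]) for y in (0,1.5,3,-1.5)),key=lambda r:r.cost)
P=best.x; print(P, res(P).reshape(-1,2).round(1).tolist())
# ball: least-squares of two rays
o1,d1=ray(t,220+432/3,190+242/3); o2,d2=ray(s,220+296/4,180+216/4)
for p,u,v in((t,220+431.5/3,190+242/3),(s,220+296/4,180+216/4)):
    b=onz(p,u,v,98); print(b, R.from_euler('z',-P[2]).apply(b-[P[0],P[1],0]))
np.save('P.npy',P)
E
```

```text
[ 5.35689094e+02  3.88848581e+01 -1.64370984e-01] [[0.1, -0.3], [0.8, -0.5], [-0.5, -0.8], [-0.6, -0.5], [-0.7, -1.1], [-1.3, -1.1], [-0.0, -0.4], [-1.2, -1.8], [-2.0, -1.9], [0.1, -1.7], [1.4, -1.5], [1.0, 0.2]]
[496.06907145 -35.67868033  98.        ] [-26.88503564 -80.04162872  98.        ]
[498.20879548 -33.17925998  98.        ] [-25.18313664 -77.22576992  98.        ]
```

Candidates for the ball (top picture): small blue ball on the plate (364,271), larger blue ball on the table (375,325), green ball (410,332), dish balls (515,258) and tray balls (490,195). The crop shows the small blue one on the plate, next to the visibly larger blue one, so that is the one I choose. The knob is at (274,276).

```bash
cat >> h.py <<'E'
def toolR(P,tilt):  # tool y=+x_press; tips lean toward +y_press
    c,s=np.cos(P[2]),np.sin(P[2]); xp=np.array([c,s,0]); yp=np.array([-s,c,0]); 
    z=np.sin(tilt)*yp-np.cos(tilt)*np.array([0,0,1]); return R.from_matrix(np.c_[xp*0+np.cross(xp,z),xp,z])
def delta(P,pt,tilt,off,o=None):
    """shift (cm) / rotvec to bring the point off mm ahead of the TCP to press-frame pt"""
    if o is None:
        from bench import telemetry; o=telemetry.get_obs()
    Rt=toolR(P,tilt); tcp=W(P,pt)[0]-Rt.as_matrix()[:,2]*off
    Rc=rot(o['orientation'])
    return np.r_[Rc.inv().apply(tcp-o['tool_pos'])/10,(Rc.inv()*Rt).as_rotvec()].round(3)
def where(P,off):
    from bench import telemetry; o=telemetry.get_obs()
    p=o['tool_pos']+rot(o['orientation']).as_matrix()[:,2]*off
    return R.from_euler('z',-P[2]).apply(p-[P[0],P[1],0]).round(1),o
E
python3 - <<'E'
from h import *
t=pickle.load(open('top.pkl','rb')); s=pickle.load(open('scene.pkl','rb'))
T=[((60,-184,86),(572,157)),((-60,-184,86),(553,305)),((60,62,84),(272,117)),((-90,107.2,295),(163,257)),((28,108,200),(200,118)),((-28,108,200),(190,192))]
S=[((-90,107.2,295),(579,118)),((-60,-184,86),(213,132)),((60,-184,86),(117,245)),((60,62,82),(388,417)),((-28,108,200),(515,270)),((28,108,200),(470,325))]
ps=[]
for p,K,f,o,b in((t,T,3,[220,190],(431.5,242)),(s,S,4,[220,180],(296,216))):
    fun=lambda P:(proj(p,W(P,[x[0] for x in K]))-(np.array([x[1] for x in K])/f+o)).ravel()
    r=least_squares(fun,[535,39,-.164]); P=r.x; q=onz(p,*(np.array(b)/f+o),98)
    print(P,fun(P).reshape(-1,2).round(1).tolist(), R.from_euler('z',-P[2]).apply(q-[P[0],P[1],0]).round(1)); ps.append(P)
P=np.mean(ps,0); print(P); np.save('P.npy',P)
print(delta(P,(-26,-150,160),0,186), delta(P,(-26,-135,92),0.61,186))
E
```

```text
[ 5.34075533e+02  3.80569954e+01 -1.62810433e-01] [[0.5, 0.3], [1.2, 0.1], [-0.2, -0.1], [-0.1, 0.4], [-0.4, -0.3], [-0.9, -0.3]] [-25.6 -78.9  98. ]
[ 5.38819611e+02  4.04786062e+01 -1.67195331e-01] [[0.1, 0.9], [-1.0, -1.0], [-2.0, -1.1], [0.1, -0.6], [1.5, -0.3], [1.0, 1.4]] [-27.8 -79.4  98. ]
[ 5.36447572e+02  3.92678008e+01 -1.65002882e-01]
[ 43.91  -31.667   5.872   0.     -0.     -1.129] [ 39.995 -23.391  16.027   0.344   0.543  -1.092]
```

Request:
drive_tool:
  plan:
    - [[9,-6.4,0,0,0,-0.15],[18,-12.8,0,0,0,-0.35],[26,-19,0,0,0,-0.5],[32,-24,1,0,0,-0.65],[36,-27,2,0,0,-0.8]]
  gripper: 2.0

```text
time_s: 1.23
tool_pos: [341.5, -280.0, 396.8]
orientation: [0.001, 0.857, 0.515, 0.0]
wrist_force: [1.6, -0.7, -0.8]
finger_gap: 47.5
grasp_force: 0.0
```

Run:
```python
from h import *
P=np.load('P.npy'); w,o=where(P,186); print(w,o['time_s'],o['finger_gap'],o['wrist_force'],o['joints'])
print(delta(P,(-26,-150,130),0.61,186,o))
```

```text
[-139.7 -347.   210.8] 1.225 47.45889930902416 [ 1.55435928 -0.68619285 -0.80343743] [-7.92163504e-01  1.61498458e-01  1.92537395e+00  2.16428721e-05
  1.05357043e+00 -3.02796134e-01]
[12.197  7.897 11.435  0.1    0.605 -0.314]
```

Request:
drive_tool:
  plan:
    - [[4,2.5,2,0.02,0.12,-0.1],[8,5,4,0.04,0.25,-0.2],[12,7.9,7,0.06,0.38,-0.3],[12,7.9,10,0.1,0.55,-0.31],[12,7.9,11,0.1,0.6,-0.31]]

```text
time_s: 1.85
tool_pos: [467.2, -213.1, 284.5]
orientation: [-0.195, 0.731, 0.613, 0.228]
wrist_force: [-0.5, 0.3, 0.3]
finger_gap: 20.1
grasp_force: 0.0
```

Request:
drive_tool:
  plan:
    - [[0,0,0,0,0,0],[0,0,0,0,0,0]]

```text
time_s: 2.1
tool_pos: [467.3, -213.6, 287.1]
orientation: [-0.192, 0.731, 0.614, 0.227]
wrist_force: [0.4, 0.4, 0.4]
finger_gap: 20.1
grasp_force: 0.0
```

Run:
```python
from h import *
P=np.load('P.npy'); w,o=where(P,186); print(w,o['time_s'],o['finger_gap'],o['wrist_force'],o['joints'])
print(delta(P,(-26.5,-138,92),0.61,186,o))
```

```text
[ -26.2 -155.1  134.1] 2.1 20.11574042688003 [0.36791481 0.36660715 0.42681478] [-0.61169749  0.49481042  1.81555778  0.58721264  1.18602219 -0.76231606]
[-1.089e+00  1.700e-02  4.436e+00  3.000e-03  6.000e-03 -8.000e-03]
```

Request:
drive_tool:
  plan:
    - [[-0.4,0,1.5,0,0,0],[-0.8,0,3.2,0,0,0],[-1.1,0,4.4,0,0,0],[-1.1,0,4.4,0,0,0]]

```text
time_s: 2.6
tool_pos: [469.6, -197.1, 243.0]
orientation: [-0.194, 0.731, 0.614, 0.227]
wrist_force: [-0.7, -0.8, 0.4]
finger_gap: 19.9
grasp_force: 0.0
```

Run:
```python
from h import *
from bench import eyes
import cv2
P=np.load('P.npy'); w,o=where(P,186); print(w,o['time_s'],o['wrist_force'])
ims=[]
for n,(x,y),f in(('scene',(240,190),4),('top',(320,215),4)):
    p=eyes.grab_frame(n); pickle.dump(p,open(n+'.pkl','wb'))
    ims.append(cv2.resize(p['frame'][y:y+100,x:x+100,::-1].copy(),None,fx=f,fy=f,interpolation=2))
    for r in eyes.trace('ball_center',p)[:4]:
        ys,xs=np.nonzero(r['mask']);q=onz(p,xs.mean(),ys.mean(),98);print(n,r['conf'],xs.mean().round(1),ys.mean().round(1),R.from_euler('z',-P[2]).apply(q-[P[0],P[1],0]).round(1))
cv2.imwrite('pics/c1.png',np.hstack(ims))
```

```text
[ -27.  -138.1   90.1] 2.6 [-0.73461163 -0.84555732  0.37228235]
scene 0.7 283.6 199.3 [-108.9 -176.2   98. ]
scene 0.53 304.1 212.8 [-103.2  -96.4   98. ]
top 0.54 363.0 270.9 [-28.4 -78.6  98. ]
```

View pics/c1.png

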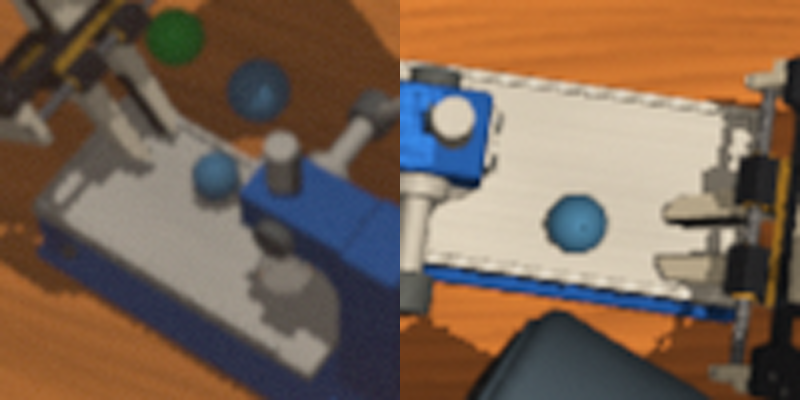

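Run:
```python
from h import *
P=np.load('P.npy'); t=pickle.load(open('top.pkl','rb'))
print((proj(t,W(P,[(-27,-132,94),(-27,-138,90),(0,0,80),(-26.5,-79,98)]))-[320,215])*4+[400,0])
# direction to move: deltas in tool cm for press-frame dx,dy,dz
for d in ((24,0,0),(0,50,0),(0,0,2)):
    print(d, toolR(P,.61).inv().apply(W([0,0,P[2]],d)[0]).round(2)/10)
```

```text
[[660.91766493 234.91530277]
 [670.20851378 237.21047231]
 [446.998534   163.27660841]
 [572.94328717 220.60784661]]
(24, 0, 0) [0.  2.4 0. ]
(0, 50, 0) [ 4.098 -0.     2.864]
(0, 0, 2) [ 0.115  0.    -0.164]
```

Request:
drive_tool:
  plan:
    - [[0.6,0.2,0.18,0,0,0],[1.1,0.2,0.52,0,0,0],[1.59,0.2,0.87,0,0,0],[1.92,0.2,1.1,0,0,0],[2.25,0.2,1.33,0,0,0]]

```text
time_s: 3.42
tool_pos: [476.3, -172.0, 245.9]
orientation: [-0.193, 0.731, 0.614, 0.227]
wrist_force: [0.5, -0.2, 0.4]
finger_gap: 20.2
grasp_force: 0.0
```

Request:
drive_tool:
  plan:
    - [[0.33,0,0.23,0,0,0],[0.66,0,0.46,0,0,0],[0.98,0.1,0.69,0,0,0],[1.31,0.24,0.92,0,0,0],[1.64,0.38,1.15,0,0,0]]

```text
time_s: 4.05
tool_pos: [483.6, -153.0, 245.8]
orientation: [-0.193, 0.731, 0.614, 0.227]
wrist_force: [0.2, -0.0, 0.6]
finger_gap: 19.8
grasp_force: 0.0
```

```bash
cat > look.py <<'E'
from h import *
from bench import eyes
import cv2,sys
P=np.load('P.npy'); w,o=where(P,186); print(w,o['time_s'],o['wrist_force'],o['grasp_force'])
ims=[]
for n,(x,y),f in(('scene',(240,190),4),('top',(320,215),4)):
    p=eyes.grab_frame(n); pickle.dump(p,open(n+'.pkl','wb'))
    c=p['frame'][y:y+100,x:x+100]; ims.append(cv2.resize(c[:,:,::-1].copy(),None,fx=f,fy=f,interpolation=2))
    h=cv2.cvtColor(p['frame'],cv2.COLOR_RGB2HSV); m=cv2.inRange(h,(98,60,60),(108,190,255))  # ball hue (less saturated than press)
    k,lab,st,ce=cv2.connectedComponentsWithStats(m)
    for i in range(1,k):
        if st[i,4]>50 and x<ce[i,0]<x+100 and y<ce[i,1]<y+100:
            q=onz(p,*ce[i],98); print(n,st[i,4],ce[i].round(1),R.from_euler('z',-P[2]).apply(q-[P[0],P[1],0]).round(1))
cv2.imwrite(f'pics/{sys.argv[1]}.png',np.hstack(ims))
E
python3 look.py c2
```

```text
[-20.1 -92.5  92.9] 4.05 [ 0.24991316 -0.03242454  0.63945229] 0.03625139463110827
scene 126 [304.1 212.2] [-104.8  -97.6   98. ]
scene 85 [295.  235.9] [-22.2 -71.6  98. ]
top 157 [359.5 267.8] [-22.3 -69.5  98. ]
```

Request:
drive_tool:
  plan:
    - [[0.41,0.14,0.29,0,0,0],[0.82,0.28,0.57,0,0,0],[1.23,0.42,0.86,0,0,0],[1.64,0.56,1.15,0,0,0],[2.05,0.7,1.43,0,0,0]]

```text
time_s: 4.78
tool_pos: [494.8, -129.5, 245.7]
orientation: [-0.193, 0.731, 0.614, 0.227]
wrist_force: [0.4, -1.0, -0.2]
finger_gap: 19.7
grasp_force: 0.0
```

```bash
python3 look.py c3
```

```text
[-13.  -67.4  92.8] 4.775 [ 0.36967143 -0.96598703 -0.18275775] 0.045541670406237245
scene 130 [303.9 212.2] [-104.4  -98.    98. ]
top 157 [349.6 263.2] [-14.5 -44.6  98. ]
```

Request:
drive_tool:
  plan:
    - [[0.41,0.14,0.29,0,0,0],[0.82,0.28,0.57,0,0,0],[1.23,0.42,0.86,0,0,0],[1.64,0.56,1.15,0,0,0],[2.05,0.7,1.43,0,0,0]]

```text
time_s: 5.5
tool_pos: [506.0, -106.1, 245.6]
orientation: [-0.193, 0.731, 0.614, 0.227]
wrist_force: [0.0, 0.1, -0.3]
finger_gap: 19.8
grasp_force: 0.0
```

Request:
drive_tool:
  plan:
    - [[0.25,0.1,0.17,0,0,0],[0.49,0.2,0.34,0,0,0],[0.66,0.3,0.46,0,0,0],[0.66,0.3,0.46,0,0,0]]

```text
time_s: 6.0
tool_pos: [510.3, -98.9, 245.6]
orientation: [-0.193, 0.731, 0.614, 0.227]
wrist_force: [-0.3, 1.0, -0.3]
finger_gap: 20.0
grasp_force: 0.0
```

```bash
python3 look.py c4
```

```text
[ -2.7 -34.7  92.6] 6.0 [-0.26790778  1.03160124 -0.3430667 ] 0.0
scene 63 [306.5 213.8] [-103.9  -88.4   98. ]
```

View pics/c4.png

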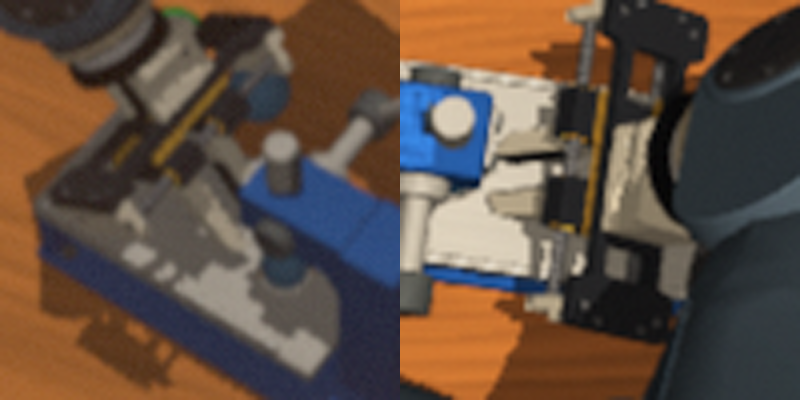

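The scene crop shows the ball at about (285,268), directly under the ram foot, with the fingers just behind it. I back off and check that it has settled.

Request:
drive_tool:
  plan:
    - [[-0.8,0,-0.6,0,0,0],[-2.5,0,-2,0,0,0],[-5,0,-4.5,0,0,0],[-7,0,-9,0,0,0],[-7,0,-14,0,0,0]]

```text
time_s: 6.72
tool_pos: [485.9, -236.4, 320.9]
orientation: [-0.194, 0.732, 0.613, 0.227]
wrist_force: [-0.1, -0.5, 0.5]
finger_gap: 20.1
grasp_force: 0.0
```

Request:
drive_tool:
  plan:
    - [[0,0,-4,0,0,0],[0,0,-7,0,0,0],[0,0,-7,0,0,0]]

```text
time_s: 7.1
tool_pos: [479.7, -274.9, 379.6]
orientation: [-0.191, 0.732, 0.613, 0.228]
wrist_force: [-0.0, 0.4, -0.0]
finger_gap: 19.9
grasp_force: 0.0
```

Run:
```python
from h import *
from bench import eyes
import cv2
P=np.load('P.npy'); w,o=where(P,186); print(w,o['time_s'],o['tool_pos'],o['joints'])
p=eyes.grab_frame('scene'); pickle.dump(p,open('scene.pkl','wb'))
# press fit from this camera alone
Ps=[538.82,40.48,-.1672]
im=cv2.resize(p['frame'][210:290,265:345,::-1].copy(),None,fx=7,fy=7,interpolation=2)
for X in ((0,0,83),(0,0,98)):
    a=proj(p,W(Ps,X))[0]; print(X,a,((a-[265,210])*7))
print('18mm r px',18*533/np.linalg.norm(np.array(p['origin'])-W(Ps,(0,0,90))[0]))
cv2.imwrite('pics/c5.png',im)
print('above knob', delta(P,(-90,107,360),0,167,o))
```

```text
[  -3.4 -213.6  226.6] 7.1 [ 479.68983977 -274.88595602  379.63393716] [-0.68713401  0.43620921  1.63419064  0.52437402  1.42048196 -0.68560168]
(0, 0, 83) [311.09654663 256.90098757] [322.67582643 328.30691299]
(0, 0, 98) [311.00452526 254.26261881] [322.03167683 309.83833165]
18mm r px 6.327542146556915
above knob [ 4.3374e+01 -8.9920e+00  1.2034e+01  3.0000e-03 -6.0400e-01 -1.0000e-02]
```

View pics/c5.png

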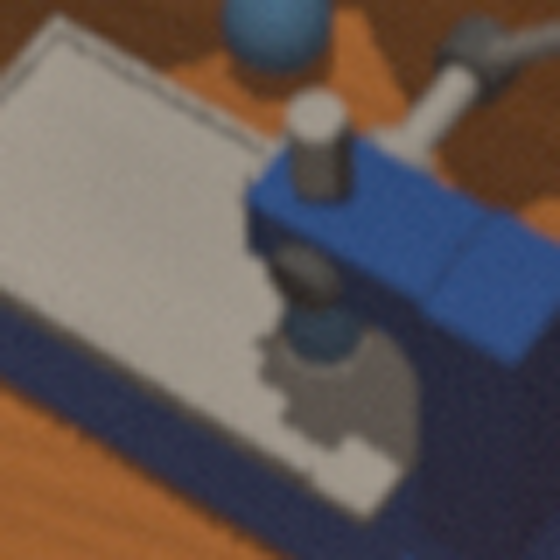

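The ball sits centred at crop (322,328), with its lower edge at about 362. That matches the predicted position sunk in the hole. Next is the knob.

Request:
drive_tool:
  plan:
    - [[4.5,-1,-1,0,-0.15,0],[9,-2,-1,0,-0.3,0],[14,-3,0,0,-0.45,0],[19,-4.2,1.5,0,-0.6,0],[24,-5.4,3,0,-0.604,-0.01]]
  gripper: 6.0

```text
time_s: 7.78
tool_pos: [463.6, -50.8, 489.7]
orientation: [-0.0, 0.762, 0.648, -0.0]
wrist_force: [0.8, 0.4, 0.0]
finger_gap: 59.3
grasp_force: 0.0
```

Request:
drive_tool:
  plan:
    - [[0,0,0,0,0,0]]

```text
time_s: 7.9
tool_pos: [463.8, -50.2, 490.3]
orientation: [-0.001, 0.761, 0.649, 0.001]
wrist_force: [0.1, -0.6, -0.6]
finger_gap: 60.0
grasp_force: 0.0
```

Run:
```python
from h import *
P=np.load('P.npy'); w,o=where(P,167); print(w,o['time_s'],o['tool_pos'],o['joints'])
print('above knob', delta(P,(-90,107,350),0,167,o))
```

```text
[-57.  -99.8 323.3] 7.9 [463.7568983  -50.23230619 490.32065125] [-0.20819148  0.11315393  1.7400924   0.00235289  1.28841266 -0.05018709]
above knob [ 2.0749e+01 -3.1680e+00 -2.6210e+00  0.0000e+00 -2.0000e-03  6.0000e-03]
```

Request:
drive_tool:
  plan:
    - [[4,-0.8,-2.6,0,0,0],[9,-1.6,-3,0,0,0],[14,-2.5,-3,0,0,0],[18.5,-3.2,-3,0,0,0],[20.7,-3.2,-2.6,0,0,0]]

```text
time_s: 8.52
tool_pos: [466.4, 157.7, 515.3]
orientation: [-0.001, 0.762, 0.648, -0.0]
wrist_force: [0.1, -0.0, 0.3]
finger_gap: 60.2
grasp_force: 0.0
```

Request:
drive_tool:
  plan:
    - [[0,0,0,0,0,0],[0,0,0,0,0,0]]

```text
time_s: 8.78
tool_pos: [466.5, 155.4, 516.1]
orientation: [-0.001, 0.763, 0.647, -0.0]
wrist_force: [0.2, -0.3, 0.2]
finger_gap: 60.3
grasp_force: 0.0
```

Run:
```python
from h import *
from bench import eyes
import cv2
P=np.load('P.npy'); w,o=where(P,167); print(w,o['time_s'],o['wrist_force'],o['torque'])
pr=[]
ims=[]
for n in('scene','top'):
    p=eyes.grab_frame(n); h=cv2.cvtColor(p['frame'],cv2.COLOR_RGB2HSV)
    m=cv2.inRange(h,(0,200,90),(4,255,255))|cv2.inRange(h,(176,200,90),(180,255,255))
    k,lab,st,ce=cv2.connectedComponentsWithStats(m)
    a=proj(p,W(P,[(-90,107.2,295),w]))
    for i in range(1,k):
        if st[i,4]>15: print(n,st[i],ce[i].round(1))
    print(n,'pred knob, grasp',a.round(1).tolist())
    x,y=(a[0]-50).astype(int); ims.append(cv2.resize(p['frame'][y:y+100,x:x+100,::-1].copy(),None,fx=4,fy=4,interpolation=2)); print(x,y)
cv2.imwrite('pics/c6.png',np.hstack(ims))
```

```text
[-88.3 103.2 349.1] 8.775 [ 0.24638571 -0.30131613  0.19555426] [-0.03386836 -0.11875444 -0.02155919]
scene [362 205   8  10  52] [365.1 209.8]
scene pred knob, grasp [[364.8, 209.4], [364.5, 196.5]]
314 159
top [631 242   5   4  17] [632.9 243.4]
top pred knob, grasp [[273.5, 274.7], [273.0, 270.5]]
223 224
```

View pics/c6.png

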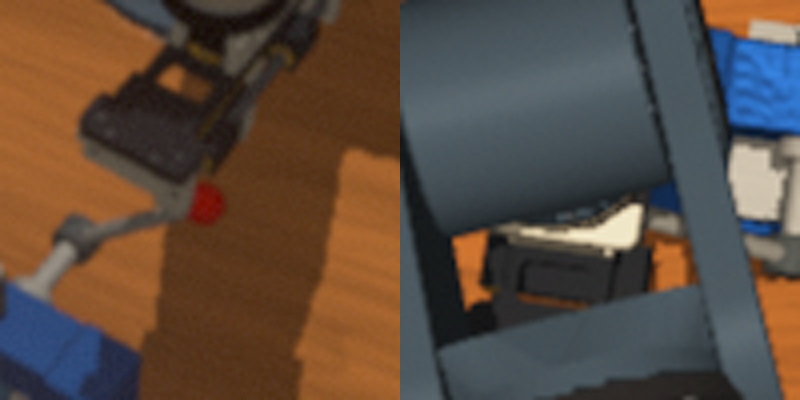

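Request:
drive_tool:
  plan:
    - [[0.23,-0.17,1,0,0,0],[0.23,-0.17,2.5,0,0,0],[0.23,-0.17,4,0,0,0],[0.23,-0.17,5.4,0,0,0],[0.23,-0.17,5.4,0,0,0]]

```text
time_s: 9.5
tool_pos: [464.9, 158.9, 461.6]
orientation: [-0.001, 0.763, 0.647, -0.0]
wrist_force: [0.8, -0.8, 0.9]
finger_gap: 59.9
grasp_force: 0.0
```

Request:
drive_tool:
  plan:
    - [[0,0,0,0,0,0],[0,0,0,0,0,0],[0,0,0,0,0,0],[0,0,0,0,0,0]]
  gripper: 2.0
  squeeze: 15

```text
time_s: 10.0
tool_pos: [465.8, 158.8, 463.2]
orientation: [0.001, 0.763, 0.647, 0.002]
wrist_force: [6.9, -0.9, -2.1]
finger_gap: 27.2
grasp_force: 15.0
```

Run:
```python
from h import *
P=np.load('P.npy'); w,o=where(P,167); print(w,o['time_s'],R.from_euler('z',-P[2]).apply(o['wrist_force']),o['finger_gap'],o['grasp_force'])
```

```text
[-88.6 106.6 296.2] 10.0 [ 6.91385585  0.2613676  -2.08142357] 27.21225450607038 15.005889683961868
```

Request:
drive_tool:
  plan:
    - [[0,0.12,0,0,0,0],[0.58,0.12,0.48,0,0,0]]
  gripper: 2.0
  squeeze: 30

```text
time_s: 10.25
tool_pos: [467.3, 164.4, 458.4]
orientation: [-0.0, 0.763, 0.647, 0.001]
wrist_force: [3.0, -2.4, 1.1]
finger_gap: 26.4
grasp_force: 30.0
```

Request:
drive_tool:
  plan:
    - [[0.55,0,0.51,0,0,0],[1.57,0,1.61,0,0,0],[2.48,0,2.8,0,0,0],[3.26,0,4.08,0,0,0],[3.91,0,5.43,0,0,0]]

```text
time_s: 10.88
tool_pos: [473.9, 204.0, 403.1]
orientation: [-0.0, 0.762, 0.647, 0.001]
wrist_force: [7.5, -2.2, 2.8]
finger_gap: 26.6
grasp_force: 30.0
```

```bash
cat > st.py <<'E'
from h import *
P=np.load('P.npy'); w,o=where(P,167); f=R.from_euler('z',-P[2]).apply(o['wrist_force'])
a=.9-np.arctan2(w[2]-177.5,w[1]-14); th=.9-a; tg=np.array([0,np.sin(th),-np.cos(th)])
print(w,o['time_s'],'F',f.round(1),'a',a.round(3),'r',np.hypot(w[2]-177.5,w[1]-14).round(1),'pull',(-f@tg).round(2),o['finger_gap'].round(1),o['grasp_force'].round(1))
E
python3 st.py
```

```text
Traceback (most recent call last):
  File "st.py", line 4, in <module>
    print(w,o['time_s'],'F',f.round(1),'a',a.round(3),'r',np.hypot(w[2]-177.5,w[1]-14).round(1),'pull',(-f@tg).round(2),o['finger_gap'].round(1),o['grasp_force'].round(1))
                                                                                                                        ^^^^^^^^^^^^^^^^^^^^^
AttributeError: 'float' object has no attribute 'round'
```

```bash
sed -i "s/o\['finger_gap'\].round(1),o\['grasp_force'\].round(1)/round(o['finger_gap'],1),round(o['grasp_force'],1)/" st.py; python3 st.py
```

```text
[-88.5 152.7 236.1] 10.875 F [ 7.8 -0.9  2.8] a 0.5 r 150.6 pull 2.97 26.6 30.0
```

Request:
drive_tool:
  plan:
    - [[0.28,0.1,0.7,0,0,0],[0.52,0.15,1.41,0,0,0],[0.72,0.15,2.13,0,0,0],[0.89,0.15,2.86,0,0,0],[0.89,0.15,2.86,0,0,0]]

```text
time_s: 11.5
tool_pos: [476.0, 212.1, 374.0]
orientation: [-0.001, 0.763, 0.647, -0.0]
wrist_force: [-0.3, 6.3, -2.0]
finger_gap: 26.8
grasp_force: 30.0
```

```bash
python3 st.py
```

```text
[-88.3 160.8 207. ] 11.5 F [-1.3  6.1 -2. ] a 0.702 r 149.7 pull -3.21 26.8 30.0
```

Request:
drive_tool:
  plan:
    - [[0.09,0,0.3,0,0,0],[0.15,0,0.59,0,0,0],[0.19,0,0.89,0,0,0],[0.23,0,1.19,0,0,0],[0.26,0,1.48,0,0,0]]

```text
time_s: 12.12
tool_pos: [476.4, 214.3, 359.8]
orientation: [-0.001, 0.763, 0.647, -0.0]
wrist_force: [-4.7, 2.4, 1.7]
finger_gap: 26.7
grasp_force: 30.0
```

```bash
python3 st.py
```

```text
[-88.3 162.9 192.8] 12.125 F [-5.1  1.6  1.7] a 0.798 r 149.7 pull 1.57 26.7 30.0
```

Request:
drive_tool:
  plan:
    - [[0.03,-0.03,0.25,0,0,0],[0.04,-0.05,0.5,0,0,0],[0.05,-0.05,0.7,0,0,0],[0.06,-0.05,0.9,0,0,0],[0.07,-0.05,1.1,0,0,0]]

```text
time_s: 12.75
tool_pos: [476.3, 215.1, 349.4]
orientation: [-0.001, 0.763, 0.647, 0.0]
wrist_force: [-6.0, 2.0, 6.4]
finger_gap: 26.4
grasp_force: 30.0
```

```bash
python3 st.py
```

```text
[-88.3 163.8 182.4] 12.75 F [-6.2  1.   6.4] a 0.867 r 149.9 pull 6.34 26.4 30.0
```

Request:
drive_tool:
  plan:
    - [[0,-0.05,0.1,0,0,0],[0,-0.08,0.2,0,0,0],[0.01,-0.08,0.3,0,0,0],[0.01,-0.08,0.4,0,0,0],[0.01,-0.08,0.5,0,0,0]]

```text
time_s: 13.38
tool_pos: [476.0, 215.2, 344.7]
orientation: [-0.0, 0.763, 0.647, 0.001]
wrist_force: [-1.8, 0.8, 5.9]
finger_gap: 27.0
grasp_force: 30.0
```

```bash
python3 st.py
```

```text
[-88.3 164.  177.7] 13.375 F [-1.9  0.5  5.9] a 0.899 r 150.0 pull 5.92 27.0 30.0
```

Request:
drive_tool:
  plan:
    - [[0,0,0.1,0,0,0],[0,0,0.2,0,0,0],[0,0,0.3,0,0,0],[-0.01,0,0.4,0,0,0],[-0.01,0,0.5,0,0,0]]

```text
time_s: 14.0
tool_pos: [476.0, 215.2, 339.7]
orientation: [-0.0, 0.763, 0.647, 0.001]
wrist_force: [-3.4, 0.6, 6.0]
finger_gap: 26.6
grasp_force: 30.0
```

```bash
python3 st.py
```

```text
[-88.3 164.  172.7] 14.0 F [-3.5  0.   6. ] a 0.932 r 150.1 pull 5.98 26.6 30.0
```

Request:
drive_tool:
  plan:
    - [[-0.01,0,0.1,0,0,0],[-0.01,0,0.2,0,0,0],[-0.02,0,0.3,0,0,0],[-0.02,0,0.4,0,0,0],[-0.03,0,0.5,0,0,0]]

```text
time_s: 14.62
tool_pos: [475.9, 215.0, 334.7]
orientation: [-0.0, 0.763, 0.647, 0.001]
wrist_force: [-2.1, 2.3, 6.0]
finger_gap: 26.4
grasp_force: 30.0
```

```bash
python3 st.py
```

```text
[-88.3 163.8 167.8] 14.625 F [-2.4  1.9  6. ] a 0.965 r 150.1 pull 6.1 26.4 30.0
```

Request:
drive_tool:
  plan:
    - [[-0.01,0,0.1,0,0,0],[-0.02,0,0.2,0,0,0],[-0.03,0,0.3,0,0,0],[-0.04,0,0.4,0,0,0],[-0.05,0,0.5,0,0,0]]

```text
time_s: 15.25
tool_pos: [475.9, 214.6, 329.8]
orientation: [-0.0, 0.763, 0.647, 0.001]
wrist_force: [-3.4, 2.1, 5.9]
finger_gap: 26.6
grasp_force: 30.0
```

```bash
python3 st.py
```

```text
[-88.3 163.4 162.8] 15.25 F [-3.7  1.5  5.9] a 0.998 r 150.1 pull 6.01 26.6 30.0
```

Request:
drive_tool:
  plan:
    - [[-0.01,0,0.08,0,0,0],[-0.02,0,0.16,0,0,0],[-0.03,0,0.24,0,0,0],[-0.04,0,0.32,0,0,0]]

```text
time_s: 15.75
tool_pos: [475.8, 214.2, 326.8]
orientation: [-0.0, 0.763, 0.647, 0.001]
wrist_force: [-3.1, 2.2, 8.6]
finger_gap: 26.3
grasp_force: 30.0
```

```bash
python3 st.py
```

```text
[-88.3 163.  159.8] 15.75 F [-3.4  1.6  8.6] a 1.018 r 150.0 pull 8.76 26.3 30.0
```

Request:
drive_tool:
  plan:
    - [[0,0,0.04,0,0,0],[0,0,0.04,0,0,0]]

```text
time_s: 16.0
tool_pos: [475.8, 214.2, 326.5]
orientation: [-0.0, 0.763, 0.647, 0.001]
wrist_force: [-4.1, 2.1, 8.6]
finger_gap: 26.7
grasp_force: 30.0
```

```bash
python3 st.py
```

```text
[-88.3 163.  159.5] 16.0 F [-4.4  1.4  8.6] a 1.02 r 150.1 pull 8.74 26.7 30.0
```

Request:
drive_tool:
  plan:
    - [[0,0,0.06,0,0,0],[0,0,0.06,0,0,0]]

```text
time_s: 16.25
tool_pos: [475.8, 214.1, 325.9]
orientation: [-0.0, 0.763, 0.647, 0.001]
wrist_force: [-3.0, 1.7, 9.6]
finger_gap: 26.3
grasp_force: 30.0
```

```bash
python3 st.py
```

```text
[-88.3 162.9 158.9] 16.25 F [-3.2  1.2  9.6] a 1.024 r 150.1 pull 9.66 26.3 30.0
```

Request:
drive_tool:
  plan:
    - [[0,0,0.04,0,0,0],[0,0,0.04,0,0,0],[0,0,0.04,0,0,0]]

```text
time_s: 16.62
tool_pos: [475.8, 214.1, 325.6]
orientation: [-0.0, 0.763, 0.647, 0.001]
wrist_force: [-4.6, 1.2, 9.9]
finger_gap: 26.3
grasp_force: 30.0
```

```bash
python3 st.py
```

```text
[-88.3 162.9 158.6] 16.625 F [-4.7  0.4  9.9] a 1.026 r 150.1 pull 9.89 26.3 30.0
```

Request:
drive_tool:
  plan:
    - [[0.1,0,-1.2,0,0,0],[0.1,0,-3,0,0,0],[-0.2,0,-5,0,0,0],[-0.75,0,-6.8,0,0,0],[-1.37,0,-8.38,0,0,0]]

```text
time_s: 17.25
tool_pos: [473.4, 200.0, 409.2]
orientation: [-0.0, 0.763, 0.647, 0.001]
wrist_force: [3.9, -2.8, -7.0]
finger_gap: 26.4
grasp_force: 30.0
```

```bash
python3 st.py
```

```text
[-88.5 148.4 242.2] 17.25 F [ 4.3 -2.2 -7. ] a 0.451 r 149.2 pull -5.41 26.4 30.0
```

Request:
drive_tool:
  plan:
    - [[-1.13,0,-1.95,0,0,0],[-2.04,0,-3.14,0,0,0],[-3.06,0,-4.24,0,0,0],[-3.84,0,-4.94,0,0,0],[-4.19,0,-5.25,0,0,0]]

```text
time_s: 17.88
tool_pos: [466.5, 158.6, 461.5]
orientation: [-0.0, 0.763, 0.647, 0.001]
wrist_force: [4.5, 2.4, -4.4]
finger_gap: 26.3
grasp_force: 30.0
```

```bash
python3 st.py
```

```text
[-88.5 106.6 294.5] 17.875 F [ 4.   3.1 -4.4] a -0.001 r 149.2 pull -5.11 26.3 30.0
```

Request:
drive_tool:
  plan:
    - [[-0.1,0,-0.15,0,0,0],[-0.1,0,-0.15,0,0,0],[-0.1,0,-0.15,0,0,0],[-0.1,0,-0.15,0,0,0]]
  gripper: 6.0

```text
time_s: 18.38
tool_pos: [466.2, 158.1, 462.4]
orientation: [-0.001, 0.763, 0.647, 0.0]
wrist_force: [0.3, -0.1, -0.4]
finger_gap: 59.2
grasp_force: 0.0
```

Request:
drive_tool:
  plan:
    - [[0,0,-1.5,0,0,0],[0,0,-4,0,0,0],[0,0,-7,0,0,0],[0,0,-10,0,0,0],[0,0,-10,0,0,0]]

```text
time_s: 19.0
tool_pos: [466.1, 157.8, 565.3]
orientation: [0.0, 0.763, 0.647, 0.003]
wrist_force: [0.1, 0.9, 0.5]
finger_gap: 60.2
grasp_force: 0.0
```

```bash
python3 - <<'E'
from h import *
from bench import eyes
import cv2
p=eyes.grab_frame('scene')
Ps=[538.82,40.48,-.1672]
print(proj(p,W(Ps,[(-90,107.2,295)])))
h=cv2.cvtColor(p['frame'],cv2.COLOR_RGB2HSV)
m=cv2.inRange(h,(0,200,90),(4,255,255))|cv2.inRange(h,(176,200,90),(180,255,255))
k,lab,st,ce=cv2.connectedComponentsWithStats(m)
print([(st[i,4],ce[i].round(1)) for i in range(1,k) if st[i,4]>15])
cv2.imwrite('pics/c7.png',cv2.resize(p['frame'][180:290,265:385,::-1].copy(),None,fx=5,fy=5,interpolation=2))
E
python3 st.py
```

```text
[[364.86399568 210.36512221]]
[(np.int32(62), array([365.1, 210.5]))]
[-88.6 105.8 396.6] 19.05 F [-0.6  0.9 -0.3] a -0.274 r 237.6 pull -0.91 60.2 0.0
```

View pics/c7.png

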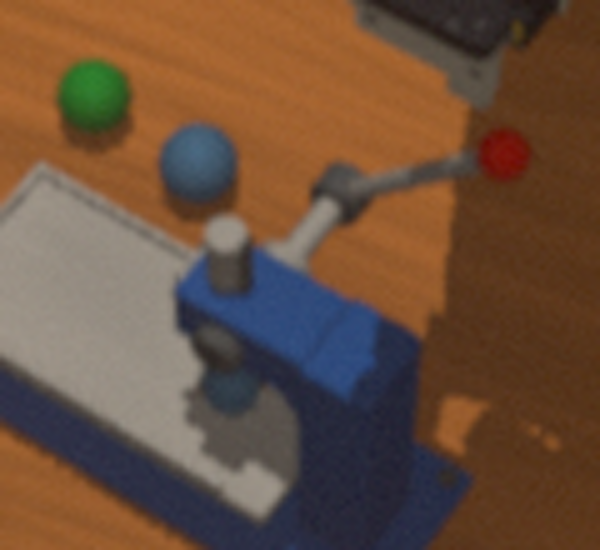

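The picture shows the lever fully up, with the knob at px (365,210) as it was at the start. The ball is seated under the ram at crop (230,390), and the gripper is clear. Handing in.

```bash
python3 -c "
from bench import workorder
print(workorder.finish_job())"
```

```text
the job is handed in; nothing more can be done
None
```

I nudged the ball along the plate into the bottle mouth, pressed it home to an estimated 37 N at the stop, put the lever back fully up and handed the job in at about 19 s; no verdict came back.

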